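# Check the wide vial's stopper with the contact thermometer

## Task

Flip the cap of the wide vial in the rack right open, then take the contact thermometer out of its holster and hold it upright with its tip inside the ring in the middle of that vial's rubber stopper, pressing gently so that the sprung tip goes about half way in. Finish while still holding it there, steady, with the tip pressed on the spot. Leave the slim vials shut and knock nothing over.

Things in the scene. Friction and masses are not known exactly. Their poses are not given: they have to be found in the camera images.
- wide_vial: The wide vial, 36 mm across, clamped upright in the rack, dark rubber stopper (32 mm across, rigid, level) under a hinged white cap. Origin on its axis at table level; z up, x level from the cap's thumb bar towards its hinge, y along the hinge line and the row of vials.
- wide_vial_spot (a point): The marked spot: centre of the stopper's top face on the wide vial, inside a pale moulded ring 14 mm across, 85 mm above the table. Hidden beneath the cap while that is shut. Axes as the vial's.
- wide_cap (a joint): Angle (rad) of the wide vial's cap: 0 shut, grows as it swings up and back, away from the robot, stop at 2.1. Starts between 0 and 0.2. The hinge is a little stiff (0.02 N m): the cap stays at whatever angle it is left.
- wide_cap_tab (a point): Centre of the wide cap's thumb bar: round, 10 mm in diameter, 14 mm long, parallel to the hinge, on a neck 8 mm wide on the robot's side of the cap; free below down to the rack's top, 50 mm above the table. Its ends can be pinched from above with the fingertips. The cap is a disc 38 mm across, 5 mm thick, its rim 10 mm from the bar. Turns with the cap.
- wide_cap_hinge (a point): Middle of the wide cap's hinge line, 22 mm from the vial's axis on the side away from the robot, 84.5 mm above the table. Axes as the vial's, not turning with the cap: y is the hinge line. Shut, the thumb bar's centre is 56 mm to its -x and 4.5 mm above it.
- probe: Contact thermometer, loose, 0.12 kg: white flat-sided handle 30 (x) by 24 (y) by 95 mm (z), below it a steel sleeve 14 mm thick, 35 mm long, then a sprung tip 8 mm thick, 20 mm long. Origin: centre of the handle's lower face, z away from the tip. It starts in the grey holster, top leaning 0.4 rad to the robot's side, handle wholly clear above; grip it across y; it draws out along its axis, 55 mm.
- probe_point (a point): The end of the probe's tip: 55 mm below the handle's lower face, on the probe's axis (z of the probe = -55 mm with the spring out).
- probe_tip (a joint): How far the sprung tip is pushed into the sleeve (m): 0 fully out, 0.010 fully in (hard stop). It takes 1 N to start and 0.4 N more per mm, 5 N fully in.
- holster_mouth (a point): Centre of the mouth of the holster's square bore (16 mm wide, for the probe's sleeve), 74 mm above the table. The holster is fixed, its foot 100 by 66 mm.
- rack: Grey painted two-deck rack, 90 mm (its x) by 250 mm (its y) by 50 mm high, fixed. Origin: centre of its underside. It holds three vials upright in a row along its y, 80 mm apart, in any order: one wide, two slim, all of one height.
- slim_vial_a: A slim vial in the rack, 22 mm across; origin on its axis at table level. Its cap is like the wide one's but 24 mm across, with the same thumb bar.
- slim_vial_b: The other slim vial, the same.
- slim_cap_a (a joint): Angle (rad) of the cap of slim vial a: 0 shut; to be left shut.
- slim_cap_b (a joint): Angle (rad) of the cap of slim vial b: 0 shut; to be left shut.
- small_vial_1: Loose small medicine vial, 22 mm across, 45 mm high, standing between the rack and the holster; origin at its underside.
- small_vial_2: The same, standing on the robot's side of the rack.
- infusion_bottle_1: Loose glass bottle, 50 mm across, 105 mm high, standing beyond the rack; origin at its underside.
- infusion_bottle_2: The same, beyond the rack and holster.
- measuring_cup: Loose clear cup, 50 mm across, 45 mm high, standing on the robot's side of the rack; origin at its underside.
There are look-alikes about, which are no part of the job. Of the things that look like the part that bears holster_mouth, take the one that is farthest from the robot's base at the start.

How it is judged:
By the outcome, as a careful person would: the job done as asked, in the order asked, and still so for the second after the job is handed in, while the arm keeps its last pose, push and grip.
It also fails if it takes over 54 s, if anything falls off the work surface, if the arm or the gripper's body presses on something with over 40 N, if the wrist force passes 120 N, or if a joint passes its speed limit or range.

## Robot

A 6-joint arm with a two-finger parallel gripper is mounted at the origin on the work surface. World frame = base frame: x ahead of the robot, y to its left, z up, the work surface at z = 0. Lengths are in m, angles in degrees, forces in N, time in s.
With the tool pointing down it reaches from about 0.4 to 0.825 m from the base axis. Payload 7 kg.
Tool frame: the origin (TCP) lies at the very end of the fingers, on their centre line; the grasp point (between the pads) lies hold_point_z behind it (hold_point_z is the distance from the TCP to the grasp point, in m); z points along the fingers, y is the line along which they close (so a half turn about z gives the same grasp; the last joint's range is limited). The gripper opens to 88 mm and grips with 3 to 60 N. Pads are 19 mm wide; open, the fingers measure 130 mm over their backs; the gripper's body (78 mm by 193 mm) begins 47 mm behind the grasp point.
Start: joints at [-53.05, 20.546, 0.682, 0, -70.136, -16.507], TCP at [0.236, -0.632, 0.227] pointing down, gripper open.
Joint ranges: [-176.03, 176.03], [-82.01, 121.73], [-58.28, 71.71], [-173.87, 95.51], [-174.79, -0.11], [-173.66, 173.66]. Speed limits (degrees/s): [136.94, 136.94, 172.46, 180, 180, 180].

## Interface

Orientations are given as [roll, pitch, yaw] about the fixed x, y, z axes, in that order (R = Rz(yaw) Ry(pitch) Rx(roll)).
In Python, from plant import get_obs, snapshot, close_job, hold_point_z gives the robot as it stands.
- The arm moves only by the tool play_rows, never from a script. Its argument "commands" is a list that holds one entry, the list of rows, each a list of 7 numbers: the shift along the tool's x, y, z in cm, then the turn, a rotation vector about the tool's x, y, z in degrees, then the opening, from 0 (shut) to 1 (fully open). In form: [[[x, y, z, ax, ay, az, fingers], ...]]. A call has 1 to 20 rows; each row is the pose to reach, as a shift and turn from the pose commanded when the call began, along the tool's axes at that moment; what a row does not reach only later rows make up. A row lasts 1/12 s, in which the tool goes at most 41.7 mm and 7.16 degrees, less where a joint would pass 70% of its speed; a pose out of reach is approached as far as the arm can. A call with a gripper value outside its range is refused whole. The fingers move at their own pace and stop on an object; the grip force is fixed at half the most. Time passes only in rows, so rows that repeat a pose let the fingers close. It gives the time, the measured TCP pose, the force, the opening and the grip force at its end, in the units of the state.
- get_obs(): the state, without advancing time (a new reading comes with each control period).
- snapshot(name): name is "side" or "top" or "wrist"; returns a dict with "frame" (480x640x3 uint8, red, green, blue), "camera_matrix" (3x3 intrinsics, pixels), "origin" and "attitude" of the camera in the world. Camera axes: x right, y down, z forward; pixel columns grow to the right and rows downward; lengths in m; the calibration is good to about 2 mm. The wrist camera is an equidistant fisheye: a pixel r from the principal point sees the ray r / f radians off the axis. A picture is of the moment at which its call begins. There is no depth.
- close_job(): hands the job in; it is judged then, once.
The state is a dict: "clock": time; "joint_pos": joint angles; "qvel": joint speeds; "tau": joint torques, N m; "tool_pos": TCP position; "orientation": TCP orientation; "force": force on the tool from outside, world axes, zero at the start; "moment": the same for the moment, N m; "opening": finger opening in m; "gripper_force": force on a finger pad.
Only numpy, scipy, OpenCV 4.12 (cv2) and the standard library are available. Lean on these libraries where they do the work, as an engineer would, in place of code of your own. Each camera call takes 0.05 s, during which the arm holds its last target. There are 200 camera calls.

## Working session

There is one attempt and no reset: what is moved stays moved. The work goes in short steps, Python scripts to look and compute and a tool call to move; the robot and the scene stay as the last step left them, time stands still between calls to the robot, and variables do not carry over. Pictures are saved under pics/ and viewed, at most 10 in all, crops included, and the job is handed in when it is done.

Besides the shell and the picture viewer there is one more tool, called after "Call:" as name([rows], argument=value, ...), one row to a line, values as JSON. play_rows: Moves the arm, as the interface text tells. Its arguments: {"type":"object","properties":{"commands":{"type":"array","items":{"type":"array","items":{"type":"array","items":{"type":"number"}}}}},"required":["commands"]}

```bash
mkdir -p pics; ls; python3 - <<'E'
from plant import *
import cv2
print(get_obs(),hold_point_z)
for n in("side","top"):
    s=snapshot(n);cv2.imwrite(f"pics/{n}0.png",s["frame"][:,:,::-1]);print(n,s["camera_matrix"],s["origin"],s["attitude"])
E
```

```text
pics
{'clock': 0.0, 'joint_pos': array([-5.30483310e+01,  2.05921634e+01,  6.33778767e-01, -2.03613610e-02,
       -7.01370834e+01, -1.65086100e+01]), 'qvel': array([ 0.00143399, -0.01143781, -0.02476134,  0.04241292,  0.07514275,
       -0.0691017 ]), 'tau': array([ 1.41250261e-03, -5.82724857e+01,  2.93059909e+01,  6.99716270e+00,
        6.90697329e-03, -1.72044456e-04]), 'tool_pos': array([ 0.23557992, -0.63202405,  0.22561376]), 'orientation': array([ 1.79903028e+02, -8.77890981e-03, -1.59563868e+02]), 'force': array([-0.60169193, -0.32599591,  0.96891652]), 'moment': array([-0.02407177,  0.03652626,  0.00261625]), 'gripper_force': 0.0, 'opening': 0.0878942221430641} 0.0188
side [[478.45842953   0.         326.23683919]
 [  0.         478.45842953 242.65829901]
 [  0.           0.           1.        ]] [ 0.07796816 -0.62258585  0.49471016] [-117.60324492    0.14801359  -40.22093919]
top [[590.4493409    0.         329.6153888 ]
 [  0.         590.4493409  249.44647648]
 [  0.           0.           1.        ]] [ 0.31068269 -0.00959903  1.25667872] [-168.40014947    0.17390548  -91.23343338]
```

View pics/side0.png

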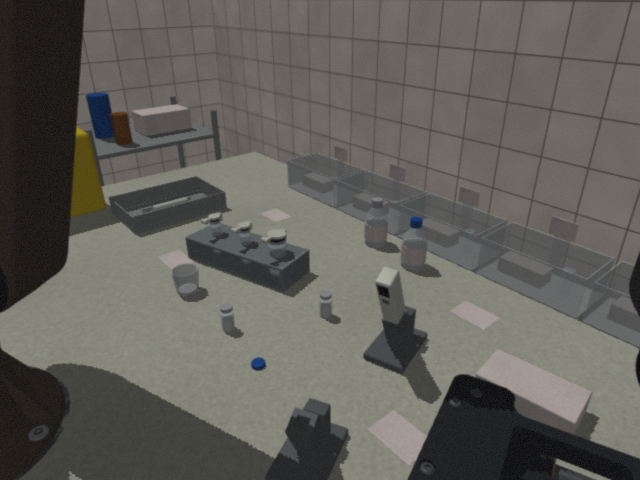

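View pics/top0.png

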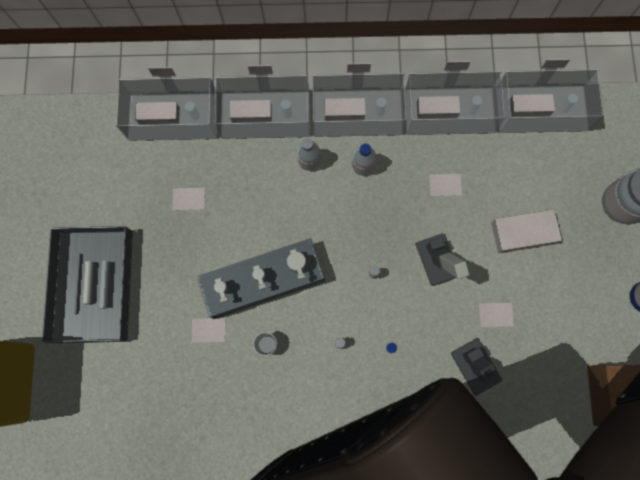

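The side view shows the rack around (247,255), with the wide vial the nearest at (277,240), and the probe at (390,295) in the far holster. In the top view the wide cap is at (298,260), the slim caps are at (262,272) and (225,288), and the probe top is at (460,269). I'll enlarge these next.

```bash
cat > h.py <<'E'
import numpy as np,cv2
from scipy.spatial.transform import Rotation as R
from plant import *
def rot(e): return R.from_euler('xyz',e,degrees=True).as_matrix()
def ray(s,uv):
    K=s["camera_matrix"];d=np.linalg.inv(K)@[uv[0],uv[1],1];d=rot(s["attitude"])@d
    return np.array(s["origin"]),d/np.linalg.norm(d)
def rayf(s,uv):
    K=s["camera_matrix"];x=(uv[0]-K[0,2]);y=(uv[1]-K[1,2]);r=np.hypot(x,y);t=r/K[0,0]
    d=np.array([np.sin(t)*x/max(r,1e-9),np.sin(t)*y/max(r,1e-9),np.cos(t)])
    return np.array(s["origin"]),rot(s["attitude"])@d
def plane(od,z): o,d=od;return o+d*(z-o[2])/d[2]
def proj(s,p):
    c=rot(s["attitude"]).T@(np.array(p)-s["origin"]);q=s["camera_matrix"]@c;return q[:2]/q[2]
def projf(s,p):
    c=rot(s["attitude"]).T@(np.array(p)-s["origin"]);r=np.hypot(c[0],c[1]);t=np.arctan2(r,c[2]);K=s["camera_matrix"]
    return K[:2,2]+K[0,0]*t*c[:2]/r
def cross(a,b):
    (o1,d1),(o2,d2)=a,b
    t=np.linalg.lstsq(np.c_[d1,-d2],o2-o1,rcond=None)[0]
    p,q=o1+t[0]*d1,o2+t[1]*d2
    return (p+q)/2,np.linalg.norm(p-q)
E
python3 - <<'E'
from h import *
t=cv2.imread("pics/top0.png");s=cv2.imread("pics/side0.png")
a=cv2.resize(t[225:325,190:340],None,fx=5,fy=5,interpolation=cv2.INTER_CUBIC)[:, :750]
cv2.imwrite("pics/c1.png",a)
b=cv2.resize(t[225:295,405:485],None,fx=5,fy=5,interpolation=cv2.INTER_CUBIC)
c=cv2.resize(s[255:375,355:435],None,fx=5,fy=5,interpolation=cv2.INTER_CUBIC)
o=np.zeros((600,800,3),np.uint8);o[:350,:400]=b;o[:,400:]=c
cv2.imwrite("pics/c2.png",o)
S=snapshot("side");T=snapshot("top")
# bright white blobs near rack and probe
for n,s_,roi in(("top",T,(190,225,340,325)),("side",S,(195,205,300,265))):
    f=s_["frame"];x0,y0,x1,y1=roi;g=f[y0:y1,x0:x1].min(2)
    m=(g>135).astype(np.uint8)
    k,l,st,ce=cv2.connectedComponentsWithStats(m)
    for i in range(1,k):
        if st[i,4]>15:print(n,st[i],ce[i]+[x0,y0])
E
```

```text
top [ 97  25  18  28 271] [295.87822878 261.43542435]
top [ 63  41  12  22 134] [258.14179104 274.93283582]
top [ 24  54  12  22 142] [219.68309859 288.        ]
top [  2  93  33   7 207] [207.65217391 321.33333333]
side [ 66   3  30  14 217] [275.50230415 214.56221198]
side [ 8  8 16  8 43] [211.90697674 216.04651163]
side [37 16 18  9 58] [241.9137931  224.68965517]
side [ 67  24  23  11 130] [274.49230769 233.29230769]
```

View pics/c1.png

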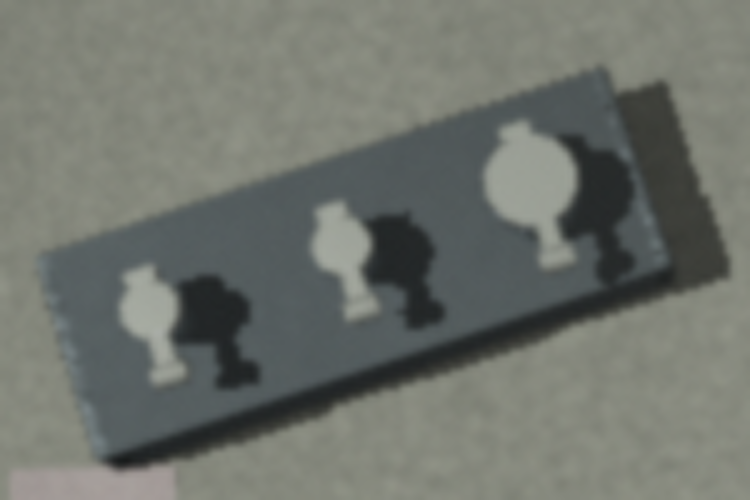

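View pics/c2.png

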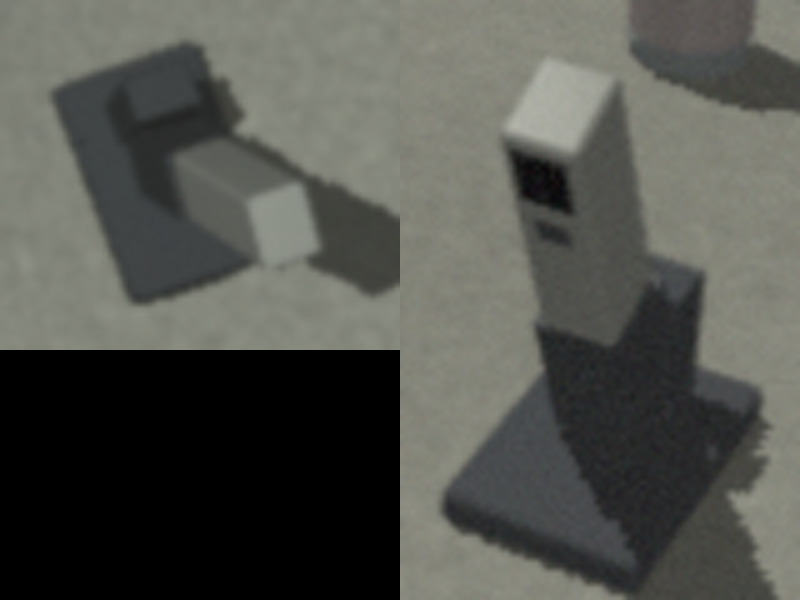

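Crop 1 shows the wide cap disc at about px (296,261), its bar at (301.4,277) and the hinge at (293.4,251). Crop 2 shows the top face of the probe handle in both views, and the holster foot.

```bash
python3 - <<'E'
from h import *
S=snapshot("side");T=snapshot("top")
def T1(x,y):return (190+(x+.5)/5-.5,225+(y+.5)/5-.5)
def T2(x,y):return (405+(x+.5)/5-.5,225+(y+.5)/5-.5)
def S2(x,y):return (355+(x-400+.5)/5-.5,255+(y+.5)/5-.5)
for n,z,p in(("wdisc",.092,(531,180)),("wbar",.092,(557,260)),("whinge",.0845,(516,128)),("s1disc",.092,(341,246)),("s1bar",.092,(361,311)),("s1h",.085,(331,208)),("s2disc",.092,(150,308)),("s2bar",.092,(168,377)),("s2h",.085,(142,270)),
 ("rackTL",.05,(40,255)),("rackTR",.05,(605,68)),("rackBR",.05,(670,270)),("rackBL",.05,(105,460))):
    print(n,plane(ray(T,T1(*p)),z).round(4))
tt=[(248,200),(302,182),(320,248),(270,266)]; 
tt=[ (302,182),(320,248),(270,266),(248,200)]
ss=[(622,80),(575,152),(503,135),(550,60)]
P=[]
for a,b in zip(tt,ss):
    p,e=cross(ray(T,T2(*a)),ray(S,S2(*b)));P.append(p);print("top",p.round(4),round(e,4))
c=np.mean(P,0);print("c",c.round(4))
P=np.array(P);print([np.linalg.norm(P[i]-P[i-1]).round(4) for i in range(4)])
for p in[(55,92),(195,42),(135,300)]:print("foot",plane(ray(T,T2(*p)),.012).round(4))
# solve: axis leans .4 along foot long axis
f=[plane(ray(T,T2(*p)),.012) for p in[(55,92),(195,42),(135,300)]]
u=f[2]-f[0];u/=np.linalg.norm(u);v=f[1]-f[0];print("yaws",np.degrees(np.arctan2(u[1],u[0])),np.degrees(np.arctan2(v[1],v[0])))
ax=np.r_[np.sin(.4)*u[:2],np.cos(.4)]
for L in(.095,):
    q=c-L*ax;print("handle bottom",q,"proj side",proj(S,q),"top",proj(T,q),"crop",((proj(S,q)-[355,255])*5+[400,0]))
print("mouth tri side:", ax)
for n,p in(("small1",(375,272)),("small2",(340,342)),("cup",(265,344))):print(n,plane(ray(T,p),.045))
for n,p in(("b1",(307,146)),("b2",(366,150))):print(n,plane(ray(T,p),.105))
E
```

```text
wdisc [0.5284 0.0571 0.092 ]
wbar [0.4957 0.0471 0.092 ]
whinge [0.5514 0.0634 0.0845]
s1disc [0.5033 0.1333 0.092 ]
s1bar [0.477  0.1252 0.092 ]
s1h [0.5201 0.1382 0.085 ]
s2disc [0.48   0.2092 0.092 ]
s2bar [0.4523 0.2016 0.092 ]
s2h [0.4965 0.214  0.085 ]
rackTL [0.5092 0.263  0.05  ]
rackTR [0.5833 0.028  0.05  ]
rackBR [0.4972 0.0025 0.05  ]
rackBL [0.424  0.2345 0.05  ]
top [ 0.507  -0.2649  0.1646] 0.0002
top [ 0.4828 -0.2718  0.1554] 0.0012
top [ 0.4762 -0.2526  0.1542] 0.002
top [ 0.5007 -0.2444  0.164 ] 0.0001
c [ 0.4917 -0.2584  0.1596]
[np.float64(0.0215), np.float64(0.0268), np.float64(0.0204), np.float64(0.0276)]
foot [ 0.5763 -0.197   0.012 ]
foot [ 0.597  -0.2586  0.012 ]
foot [ 0.4852 -0.2263  0.012 ]
yaws -162.12735870228548 -71.38161981311671
handle bottom [ 0.52690828 -0.24706369  0.07206244] proj side [394.88417253 315.18797711] top [445.50168317 259.88361352] crop [599.42086264 300.93988557]
mouth tri side: [-0.37062543 -0.11951334  0.92106099]
small1 [ 0.50949955 -0.1045389   0.045     ]
small2 [ 0.36724646 -0.02821902  0.045     ]
cup [0.36653149 0.12400761 0.045     ]
b1 [0.76623837 0.03081711 0.105     ]
b2 [ 0.75473947 -0.09070948  0.105     ]
```

```bash
cat >> h.py <<'E'
def rel(p,Rm,base=None):
    if base is None:
        o=get_obs();base=(o["tool_pos"],rot(o["orientation"]))
    p0,R0=base
    return (R0.T@(np.array(p)-p0)*100).round(2),np.degrees(R.from_matrix(R0.T@Rm).as_rotvec()).round(2)
E
python3 - <<'E'
from h import *
print(rel([.494,.047,.19],rot([180,0,-163]),([.236,-.632,.227],rot([180,0,-159.56]))))
print(rel([.494,.047,.225],rot([180,0,-163]),([.236,-.632,.227],rot([180,0,-159.56]))))
E
```

```text
(array([-47.89,  54.61,   3.7 ]), array([-0.  , -0.  ,  3.44]))
(array([-47.89,  54.61,   0.2 ]), array([-0.  , -0.  ,  3.44]))
```

Call:
play_rows([
  [[-47.9,54.6,0,0,0,3.4,0.45],[-47.9,54.6,0,0,0,3.4,0.45],[-47.9,54.6,0,0,0,3.4,0.45],[-47.9,54.6,0,0,0,3.4,0.45],[-47.9,54.6,0,0,0,3.4,0.45],[-47.9,54.6,0,0,0,3.4,0.45],[-47.9,54.6,0,0,0,3.4,0.45],[-47.9,54.6,0,0,0,3.4,0.45],[-47.9,54.6,0,0,0,3.4,0.45],[-47.9,54.6,0,0,0,3.4,0.45],[-47.9,54.6,0,0,0,3.4,0.45],[-47.9,54.6,0,0,0,3.4,0.45],[-47.9,54.6,0,0,0,3.4,0.45],[-47.9,54.6,0,0,0,3.4,0.45],[-47.9,54.6,0,0,0,3.4,0.45],[-47.9,54.6,0,0,0,3.4,0.45],[-47.9,54.6,3,0,0,3.4,0.45],[-47.9,54.6,3,0,0,3.4,0.45],[-47.9,54.6,3.7,0,0,3.4,0.45],[-47.9,54.6,3.7,0,0,3.4,0.45]],
])

```text
clock: 1.97
tool_pos: [0.493, 0.0473, 0.1877]
orientation: [-180.0, -0.2, -162.8]
force: [-1.3, -0.3, 0.6]
opening: 0.0393
gripper_force: 0.0
```

```bash
python3 - <<'E'
from h import *
o=get_obs();print(o["clock"],o["tool_pos"],o["orientation"],o["opening"],o["joint_pos"])
s=snapshot("wrist");f=s["frame"][:,:,::-1];print(s["camera_matrix"],s["origin"],s["attitude"])
np.savez("w1",**s)
for n,p in(("bar",(.4965,.0473,.089)),("disc",(.529,.0572,.092)),("hinge",(.55,.0634,.0845))):print(n,projf(s,p))
cv2.imwrite("pics/w1.png",f)
E
```

```text
1.9667 [0.49303468 0.04727716 0.18774803] [-179.99111769   -0.19071703 -162.84188171] 0.039335563945425506 [ 2.82372886e+01  5.39576502e+00 -2.46119424e+01 -3.21948814e-02
 -6.01811659e+01 -1.01063100e+02]
[[371.64829954   0.         316.18052941]
 [  0.         371.64829954 241.57221738]
 [  0.           0.           1.        ]] [0.41847786 0.02335906 0.34693709] [ 1.63237199e+02 -2.91401056e-02  1.07223213e+02]
bar [315.67805524 246.72757161]
disc [315.4730856  291.04039055]
hinge [315.13168831 312.18067666]
```

View pics/w1.png

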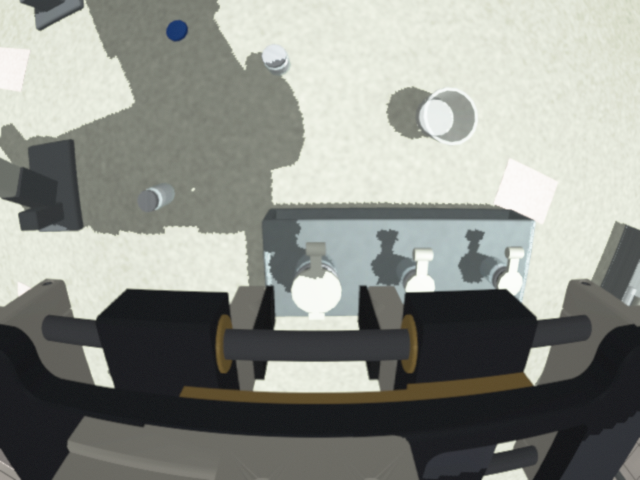

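The wrist view shows the wide vial's bar at (316,247) and its disc at (316,291), within a pixel of where I predicted. Next I descend and pinch the bar.

Call:
play_rows([
  [[0,-0.1,3,0,0,0,0.45],[0,-0.1,6,0,0,0,0.45],[0,-0.1,8,0,0,0,0.45],[0,-0.1,9.5,0,0,0,0.45],[0,-0.1,10.3,0,0,0,0.45],[0,-0.1,10.3,0,0,0,0.45],[0,-0.1,10.3,0,0,0,0.45],[0,-0.1,10.3,0,0,0,0],[0,-0.1,10.3,0,0,0,0],[0,-0.1,10.3,0,0,0,0],[0,-0.1,10.3,0,0,0,0],[0,-0.1,10.3,0,0,0,0],[0,-0.1,10.3,0,0,0,0]],
])

```text
clock: 3.1
tool_pos: [0.4941, 0.0465, 0.0868]
orientation: [179.9, 0.1, -163.0]
force: [-2.4, 4.8, 0.6]
opening: 0.0129
gripper_force: 30.0
```

Call:
play_rows([
  [[0,0,0,0,0,0,0.35],[0,0,0,0,0,0,0.35],[0,0,0,0,0,0,0.35],[0,0.05,0.5,0,0,0,0.35],[0,0.05,0.5,0,0,0,0.35],[0,0.05,0.5,0,0,0,0],[0,0.05,0.5,0,0,0,0],[0,0.05,0.5,0,0,0,0],[0,0.05,0.5,0,0,0,0],[0,0.05,0.5,0,0,0,0]],
])

```text
clock: 3.93
tool_pos: [0.4938, 0.0465, 0.0815]
orientation: [179.9, 0.0, -163.0]
force: [-2.0, 3.8, -0.8]
opening: 0.0134
gripper_force: 30.0
```

```bash
python3 - <<'E'
from h import *
o=get_obs();p0=o["tool_pos"];R0=rot(o["orientation"]);print(p0,o["orientation"],o["force"],o["opening"])
# arc about hinge (rack frame yaw 17); tool tilts by k*theta about rack -y? bar point in tool frame fixed
yaw=np.radians(17);ux=np.array([np.cos(yaw),np.sin(yaw),0]);uy=np.array([-np.sin(yaw),np.cos(yaw),0])
H=np.array([.55,.0634,.0845]);
# cap opens: bar (at -x) goes up -> rotation about +y by positive angle: -x -> +z
b0=H-.056*ux+.0045*np.array([0,0,1.])
loc=R0.T@(b0-p0);loc[1]=0;print("bar in tool",loc)
b0=p0+R0@loc
for th in np.arange(.15,2.26,.15):
    Rc=R.from_rotvec(uy*th).as_matrix();b=H+Rc@(b0-H)
    tilt=min(th,2.1)*np.radians(50)/2.1
    Rt=R.from_rotvec(uy*tilt).as_matrix()@R0
    d,r=rel(b-Rt@loc,Rt,(p0,R0));print(round(th,2),d,r)
E
```

```text
[0.49379032 0.046491   0.08147657] [ 1.79948622e+02  4.87238876e-03 -1.62973867e+02] [-1.98759488  3.8441441  -0.84166887] 0.013363020426982012
bar in tool [-0.00269781  0.         -0.00752343]
0.15 [-0.08  0.   -0.85] [-0.    3.57  0.  ]
0.3 [-0.29  0.   -1.67] [-0.    7.14  0.01]
0.45 [-0.62  0.   -2.45] [-0.000e+00  1.071e+01  1.000e-02]
0.6 [-1.06  0.   -3.17] [-1.000e-02  1.429e+01  1.000e-02]
0.75 [-1.59  0.   -3.82] [-1.000e-02  1.786e+01  2.000e-02]
0.9 [-2.22  0.   -4.37] [-1.000e-02  2.143e+01  2.000e-02]
1.05 [-2.91  0.   -4.82] [-1.0e-02  2.5e+01  2.0e-02]
1.2 [-3.66  0.   -5.15] [-1.000e-02  2.857e+01  3.000e-02]
1.35 [-4.45  0.   -5.37] [-1.000e-02  3.214e+01  3.000e-02]
1.5 [-5.26  0.   -5.47] [-2.000e-02  3.571e+01  3.000e-02]
1.65 [-6.08  0.   -5.44] [-2.000e-02  3.929e+01  4.000e-02]
1.8 [-6.87  0.   -5.29] [-2.000e-02  4.286e+01  4.000e-02]
1.95 [-7.63  0.   -5.01] [-2.000e-02  4.643e+01  4.000e-02]
2.1 [-8.34  0.   -4.63] [-2.e-02  5.e+01  4.e-02]
2.25 [-8.99 -0.   -4.1 ] [-2.e-02  5.e+01  4.e-02]
```

Call:
play_rows([
  [[0,0,-0.4,0,1.8,0,0],[-0.08,0,-0.85,0,3.6,0,0],[-0.29,0,-1.67,0,7.1,0,0],[-0.62,0,-2.45,0,10.7,0,0],[-1.06,0,-3.17,0,14.3,0,0],[-1.59,0,-3.82,0,17.9,0,0],[-2.22,0,-4.37,0,21.4,0,0],[-2.91,0,-4.82,0,25,0,0],[-3.66,0,-5.15,0,28.6,0,0],[-4.45,0,-5.37,0,32.1,0,0],[-5.26,0,-5.47,0,35.7,0,0],[-6.08,0,-5.44,0,39.3,0,0],[-6.87,0,-5.29,0,42.9,0,0],[-7.63,0,-5.01,0,46.4,0,0],[-7.63,0,-5.01,0,46.4,0,0],[-7.63,0,-5.01,0,46.4,0,0]],
])

```text
clock: 5.27
tool_pos: [0.5667, 0.0698, 0.1289]
orientation: [179.9, -46.6, -162.9]
force: [-4.6, 4.6, -4.7]
opening: 0.0134
gripper_force: 30.0
```

```bash
python3 - <<'E'
from h import *
o=get_obs();print(o["joint_pos"],o["moment"])
s=snapshot("side");f=s["frame"][:,:,::-1]
cv2.imwrite("pics/s2.png",cv2.resize(f[120:300,150:390],None,fx=3,fy=3,interpolation=cv2.INTER_CUBIC))
E
```

```text
[  23.34476274   44.67350569   15.79780171   -4.86810256 -107.52083959
  -95.74001245] [ 1.93528272 -2.28026278 -1.19925364]
```

View pics/s2.png

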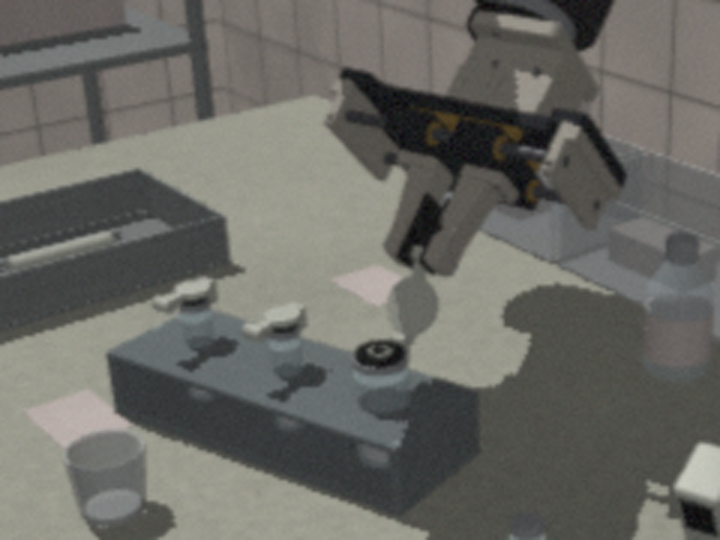

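The cap is swung back to about 1.95 rad, the stopper and ring are visible at crop (380,352), and nothing has been knocked. I'll push it on to the stop, release and retreat.

Call:
play_rows([
  [[-0.5,0,-0.15,0,2,0,0],[-1.05,0,-0.3,0,3.6,0,0],[-1.3,0,-0.35,0,3.6,0,0],[-1.3,0,-0.35,0,3.6,0,0],[-1.3,0,-0.35,0,3.6,0,0.35],[-1.3,0,-0.35,0,3.6,0,0.35],[-1.3,0,-0.35,0,3.6,0,0.35],[-1.3,0,-0.35,0,3.6,0,0.35],[-1.3,0,-2.5,0,3.6,0,0.45],[-1.3,0,-5,0,3.6,0,0.45],[-1.3,0,-7,0,3.6,0,0.5],[-1.3,0,-7,0,3.6,0,0.6]],
])

```text
clock: 6.32
tool_pos: [0.6268, 0.086, 0.1728]
orientation: [-179.9, -49.7, -163.0]
force: [-0.7, 0.6, 1.2]
opening: 0.0457
gripper_force: 0.0
```

```bash
python3 - <<'E'
from h import *
s=snapshot("side");f=s["frame"][:,:,::-1]
cv2.imwrite("pics/s3.png",cv2.resize(f[180:300,210:370],None,fx=4,fy=4,interpolation=cv2.INTER_CUBIC))
# probe grasp pose
o=get_obs();p0=o["tool_pos"];R0=rot(o["orientation"])
yp=np.radians(17.9);u=np.array([-np.cos(yp),-np.sin(yp),0]);ax=np.sin(.4)*u+np.cos(.4)*np.array([0,0,1])
hb=np.array([.5269,-.2471,.0721])
z=-ax; y=np.array([-np.sin(yp),np.cos(yp),0]);x=np.cross(y,z);Rg=np.c_[x,y,z]
g=hb+.060*ax; tcp=g-.0188*(-ax)*-1 if 0 else g+.0188*z
hov=tcp+.09*ax
print("pose",R.from_matrix(Rg).as_euler('xyz',degrees=True),"tcp",tcp,"hover",hov)
up=p0+[-.10,-.03,.06]
print("to up",rel([.5,0,.30],Rg)); print("hover",rel(hov,Rg)); print(o["tool_pos"],o["orientation"])
E
```

```text
pose [-180.           22.91831181 -162.1       ] tcp [ 0.51163259 -0.25203124  0.11004771] hover [ 0.47828144 -0.26280337  0.1929432 ]
to up (array([19.2 , -4.55,  2.78]), array([  0.2 , -72.71,  -0.9 ]))
hover (array([ 17.33, -29.03,  17.16]), array([  0.2 , -72.71,  -0.9 ]))
[0.62554274 0.08597057 0.17128039] [-179.97626861  -49.78995559 -162.98359896]
```

View pics/s3.png

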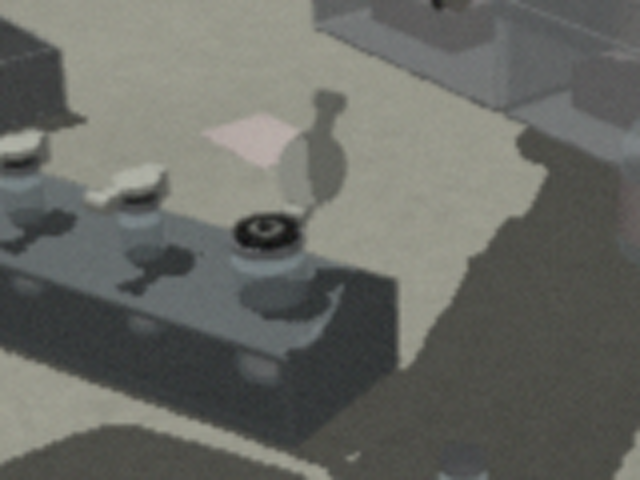

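```bash
python3 - <<'E'
from h import *
o=get_obs();p0=o["tool_pos"]
print(rel(p0+[0,0,.06],rot(o["orientation"])))
S=snapshot("side");T=snapshot("top")
yaw=np.radians(17);ux=np.array([np.cos(yaw),np.sin(yaw),0]);uy=np.array([-np.sin(yaw),np.cos(yaw),0])
H=np.array([.55,.0634,.0845])
for th in(1.7,1.8,1.9,2.,2.1):
    b=H+R.from_rotvec(uy*th).as_matrix()@(-.056*ux+[0,0,.0045]);print(th,((proj(S,b)-[210,180])*4).round(1),proj(T,b))
print("spot proj crop",(proj(S,[.529,.0572,.085])-[210,180])*4)
E
```

```text
(array([ 4.58, -0.  , -3.87]), array([0., 0., 0.]))
1.7 [306.2  95.7] [289.17670124 239.64301014]
1.8 [313.2  94.7] [288.39125432 237.21421906]
1.9 [319.9  94.9] [287.65537979 234.9388661 ]
2.0 [326.4  96.2] [286.97693244 232.84123733]
2.1 [332.4  98.7] [286.36293526 230.94304502]
spot proj crop [267.84866039 225.002216  ]
```

Call:
play_rows([
  [[4,0,-4,0,0,0,0.6],[6,0,-4,0,-3,0,0.6],[19.2,-4.5,2.8,0.2,-72.7,-0.9,0.6],[19.2,-4.5,2.8,0.2,-72.7,-0.9,0.6],[19.2,-4.5,2.8,0.2,-72.7,-0.9,0.6],[19.2,-4.5,2.8,0.2,-72.7,-0.9,0.6],[19.2,-4.5,2.8,0.2,-72.7,-0.9,0.6],[19.2,-4.5,2.8,0.2,-72.7,-0.9,0.6],[19.2,-4.5,2.8,0.2,-72.7,-0.9,0.6],[19.2,-4.5,2.8,0.2,-72.7,-0.9,0.6],[19.2,-4.5,2.8,0.2,-72.7,-0.9,0.6],[19.2,-4.5,2.8,0.2,-72.7,-0.9,0.6],[17.3,-29,17.2,0.2,-72.7,-0.9,0.6],[17.3,-29,17.2,0.2,-72.7,-0.9,0.6],[17.3,-29,17.2,0.2,-72.7,-0.9,0.6],[17.3,-29,17.2,0.2,-72.7,-0.9,0.6],[17.3,-29,17.2,0.2,-72.7,-0.9,0.6],[17.3,-29,17.2,0.2,-72.7,-0.9,0.6],[17.3,-29,17.2,0.2,-72.7,-0.9,0.6],[17.3,-29,17.2,0.2,-72.7,-0.9,0.6]],
])

```text
clock: 8.13
tool_pos: [0.4739, -0.267, 0.1883]
orientation: [179.8, 22.4, -162.5]
force: [0.5, 0.1, 0.8]
opening: 0.0525
gripper_force: 0.0
```

```bash
python3 - <<'E'
from h import *
o=get_obs();print(o["tool_pos"],o["orientation"],o["joint_pos"])
s=snapshot("wrist");f=s["frame"][:,:,::-1]
yp=np.radians(17.9);u=np.array([-np.cos(yp),-np.sin(yp),0]);ax=np.sin(.4)*u+np.cos(.4)*np.array([0,0,1]);y=np.array([-np.sin(yp),np.cos(yp),0]);x=np.cross(y,ax)
hb=np.array([.5269,-.2471,.0721]);t=hb+.095*ax
f=f.copy()
print([projf(s,t+a*.015*x+b*.012*y).round(1) for a,b in((1,1),(1,-1),(-1,-1),(-1,1))])
cv2.imwrite("pics/w2.png",f)
E
```

```text
[ 0.47391207 -0.26699046  0.18832813] [ 179.80231034   22.43966815 -162.47545525] [-19.44510552   3.21593769 -23.31371593 -18.56594905 -46.85579327
 -42.21015427]
[array([342.5, 310.2]), array([301.3, 310.5]), array([300.3, 262.1]), array([343.6, 261.8])]
```

View pics/w2.png

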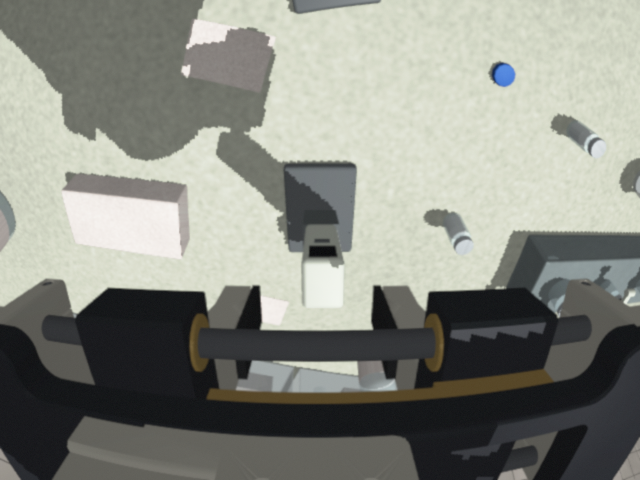

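The wrist view shows the top face of the handle centred at (322.5,284.5); I predicted (322,286). The cap stands at about 2.05 rad. I'll approach along the probe's axis.

```bash
python3 - <<'E'
from h import *
o=get_obs();print(o["tool_pos"],np.abs(o["qvel"]).max())
Rg=rot([180,22.92,-162.1]);t=np.array([.51163,-.25203,.11005])
print(rel(t,Rg))
E
```

```text
[ 0.47430989 -0.26529109  0.18950406] 3.9917241687328993
(array([-0.62,  0.11,  8.86]), array([ 0.05, -0.43, -0.37]))
```

Call:
play_rows([
  [[0,0,0,0,0,0,0.6],[0,0,0,0,0,0,0.6],[0,0,2,0,0,0,0.6],[0,0,3,0,0,0,0.6],[0,0,3,0,0,0,0.6]],
])

```text
clock: 8.6
tool_pos: [0.4873, -0.2569, 0.1632]
orientation: [179.9, 22.6, -162.0]
force: [-0.5, -0.3, -0.8]
opening: 0.053
gripper_force: 0.0
```

```bash
python3 - <<'E'
from h import *
o=get_obs();print(o["tool_pos"],np.abs(o["qvel"]).max())
Rg=rot([180,22.92,-162.1]);t=np.array([.51163,-.25203,.11005])
print(rel(t,Rg))
E
```

```text
[ 0.48733023 -0.25694252  0.16318246] 2.4187169605820626
(array([-0.23, -0.3 ,  5.85]), array([ 0.17, -0.31,  0.07]))
```

Call:
play_rows([
  [[-0.1,-0.1,2,0,-0.3,0,0.6],[-0.1,-0.1,4,0,-0.3,0,0.6],[-0.1,-0.1,5.4,0,-0.3,0,0.6],[-0.1,-0.1,5.9,0,-0.3,0,0.6],[-0.1,-0.1,5.9,0,-0.3,0,0.6],[-0.1,-0.1,5.9,0,-0.3,0,0.6],[-0.1,-0.1,5.9,0,-0.3,0,0.6],[-0.1,-0.1,5.9,0,-0.3,0,0.6]],
])

```text
clock: 9.27
tool_pos: [0.5109, -0.2529, 0.112]
orientation: [-179.9, 23.1, -162.1]
force: [0.3, -0.5, -1.1]
opening: 0.0524
gripper_force: 0.0
```

```bash
python3 - <<'E'
from h import *
o=get_obs();print(o["tool_pos"],np.abs(o["qvel"]).max())
Rg=rot([180,22.92,-162.1]);t=np.array([.51163,-.25203,.11005])
print(rel(t,Rg))
S=snapshot("side");cv2.imwrite("pics/s4.png",cv2.resize(S["frame"][230:370,330:460,::-1],None,fx=4,fy=4,interpolation=cv2.INTER_CUBIC))
E
```

```text
[ 0.51089109 -0.25292104  0.11202979] 0.21261076725895622
(array([-0.01,  0.06,  0.22]), array([-0.04,  0.16,  0.04]))
```

Within 1 mm, so I'll close without using another picture.

Call:
play_rows([
  [[0,0,0,0,0,0,0],[0,0,0,0,0,0,0],[0,0,0,0,0,0,0],[0,0,0,0,0,0,0],[0,0,0,0,0,0,0],[0,0,0,0,0,0,0],[0,0,0,0,0,0,0]],
])

```text
clock: 9.9
tool_pos: [0.5105, -0.2526, 0.1107]
orientation: [180.0, 23.0, -162.1]
force: [-0.3, 0.4, 1.5]
opening: 0.0239
gripper_force: 30.0
```

Call:
play_rows([
  [[0,0,-0.5,0,0,0,0],[0,0,-1.2,0,0,0,0],[0,0,-2,0,0,0,0],[0,0,-3,0,0,0,0],[0,0,-4,0,0,0,0],[0,0,-5,0,0,0,0],[0,0,-6,0,0,0,0],[0,0,-7,0,0,0,0],[0,0,-8,0,0,0,0],[0,0,-9,0,0,0,0],[0,0,-9.5,0,0,0,0],[0,0,-9.5,0,0,0,0],[0,0,-9.5,0,0,0,0]],
])

```text
clock: 10.98
tool_pos: [0.4752, -0.2642, 0.1984]
orientation: [180.0, 23.0, -162.1]
force: [0.3, 0.3, -0.5]
opening: 0.0239
gripper_force: 30.0
```

```bash
python3 - <<'E'
from h import *
o=get_obs();print(o["tool_pos"],o["orientation"],o["force"],o["joint_pos"])
# tip along tool z: grasp at handle z=.06 -> TCP 18.8 further; tip is .115-.0188=.0962 beyond TCP
V=np.array([.529,.0572]);Rv=rot([180,0,-163])
for z in(.27,.215):print(rel([*V,z],Rv))
S=snapshot("side");T=snapshot("top")
tip=o["tool_pos"]+rot(o["orientation"])[:,2]*.0962
print(proj(S,tip))
cv2.imwrite("pics/s5.png",cv2.resize(S["frame"][130:370,330:530,::-1],None,fx=2.5,fy=2.5,interpolation=cv2.INTER_CUBIC))
E
```

```text
[ 0.47521044 -0.26419576  0.19839057] [ 179.98844897   23.02843144 -162.11633457] [ 0.28831371  0.25436181 -0.52204919] [-19.30617826   2.39329264 -22.88600798 -18.69756383 -47.57047027
 -42.20975467]
(array([-16.6 ,  28.94,  -0.72]), array([ 0.19, 23.03,  0.87]))
(array([-14.44,  28.93,   4.34]), array([ 0.19, 23.03,  0.87]))
[391.85169595 299.51826251]
```

View pics/s5.png

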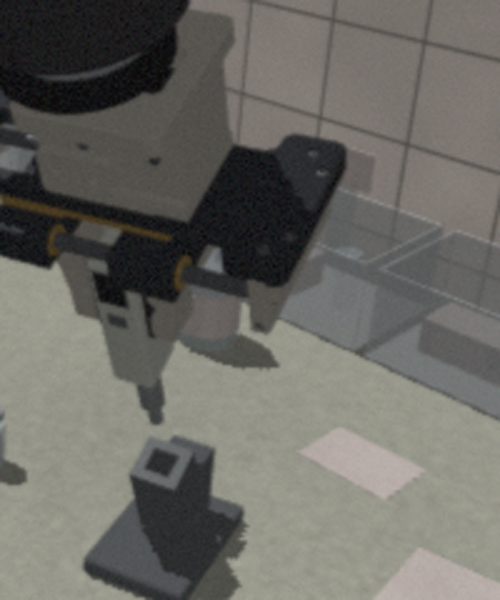

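The probe is out and held along the tool axis. The tip is at px (393,299) against a predicted (392,299.5). I'll move above the spot.

Call:
play_rows([
  [[-1.5,0,-2.5,0,0,0,0],[-2.5,0.5,-4.5,0,2,0,0],[-4,3,-4.5,0,4,0,0],[-5.2,5.5,-4.2,0,6,0,0],[-6.4,8,-3.9,0,8,0,0],[-7.6,10.5,-3.6,0,10,0,0],[-8.8,13,-3.2,0,12,0.2,0],[-10,15.5,-2.8,0,14,0.4,0],[-11.2,18,-2.4,0,16,0.5,0],[-12.5,20.5,-2,0,18,0.6,0],[-13.8,23,-1.6,0,20,0.8,0],[-15,25.5,-1.2,0,22,0.9,0],[-16,27.5,-0.9,0.2,23,0.9,0],[-16.6,28.6,-0.7,0.2,23,0.9,0],[-16.6,28.9,-0.7,0.2,23,0.9,0],[-16.6,28.9,-0.7,0.2,23,0.9,0],[-16.6,28.9,-0.7,0.2,23,0.9,0],[-16.6,28.9,-0.7,0.2,23,0.9,0]],
])

```text
clock: 12.58
tool_pos: [0.5288, 0.0561, 0.2696]
orientation: [180.0, 0.0, -163.1]
force: [-0.2, -0.2, -1.1]
opening: 0.024
gripper_force: 30.0
```

```bash
python3 - <<'E'
from h import *
o=get_obs();print(o["tool_pos"],o["orientation"],o["force"],np.abs(o["qvel"]).max())
S=snapshot("side");W=snapshot("wrist")
Rz=rot(o["orientation"])[:,2];tip=o["tool_pos"]+Rz*.0962
print("tip",tip,proj(S,tip),"spot",proj(S,[.529,.0572,.085]),"spot wrist",projf(W,[.529,.0572,.085]),projf(W,tip))
a=cv2.resize(S["frame"][150:260,225:345,::-1],(400,367),interpolation=cv2.INTER_CUBIC)
b=cv2.resize(W["frame"][200:350,250:390,::-1],(400,429),interpolation=cv2.INTER_CUBIC)
c=np.zeros((429,800,3),np.uint8);c[:367,:400]=a;c[:,400:]=b;cv2.imwrite("pics/p1.png",c)
print(rel([.529,.0572,.197],rot([180,0,-163])))
E
```

```text
[0.528825   0.05605305 0.26959231] [ 1.79996484e+02  4.57615444e-03 -1.63051086e+02] [-0.22510315 -0.15370334 -1.06810563] 0.3412022395516565
tip [0.52883063 0.05606093 0.17339231] [274.79165372 192.92367861] spot [276.9621651 236.250554 ] spot wrist [317.99059774 215.78668992] [317.21290929 242.79793821]
(array([-0.03,  0.11,  7.28]), array([ 0.  ,  0.03, -0.08]))
```

View pics/p1.png

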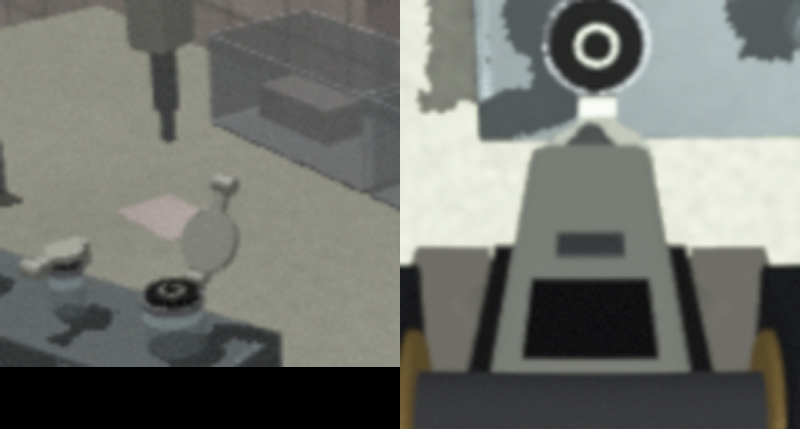

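The side view shows the tip at px (275.4,191.4) and the ring at (276.6,237). The wrist view shows the ring at about (319,215.7). I'll refine these with masks.

```bash
python3 - <<'E'
from h import *
S=snapshot("side");W=snapshot("wrist");T=snapshot("top")
def blob(f,roi,thr):
    x0,y0,x1,y1=roi;g=f[y0:y1,x0:x1].min(2).astype(float)
    m=(g>thr).astype(np.uint8);k,l,st,ce=cv2.connectedComponentsWithStats(m)
    return [(st[i].tolist(),(ce[i]+[x0,y0]).round(2)) for i in range(1,k) if st[i,4]>4]
print("W",blob(W["frame"],(305,203,333,228),120))
print("S",blob(S["frame"],(268,232,285,243),75))
# dark stopper in wrist and side
f=W["frame"][195:240,295:345].max(2);m=(f<70).astype(np.uint8)
cs=cv2.findContours(m,cv2.RETR_EXTERNAL,cv2.CHAIN_APPROX_NONE)[0]
for c in cs:
    if len(c)>20: print("stopper W",np.array(cv2.fitEllipse(c)[0])+[295,195],cv2.fitEllipse(c)[1:])
f=S["frame"][228:250,262:292].max(2);print(S["frame"][230:244,266:288].max(2))
print("tip rows");print(S["frame"][176:196,266:286].max(2))
for n in((318.5,215.5),):print(plane(rayf(W,n),.085))
E
```

```text
W [([25, 0, 3, 4, 7], array([331.43, 204.  ])), ([6, 5, 16, 16, 126], array([318.37, 215.21])), ([24, 21, 4, 4, 10], array([331., 226.])), ([0, 22, 3, 3, 6], array([305.67, 226.33]))]
S [([0, 0, 17, 5, 42], array([275.02, 232.88])), ([8, 4, 4, 3, 5], array([277.8, 237.2])), ([0, 8, 5, 3, 8], array([269.38, 241.5 ]))]
stopper W [317.92376518 214.54743385] ((30.301305770874023, 30.78514289855957), 142.6240997314453)
[[142 143 142 144 145 145 146 144 148 148 142 144 145 144 143 136 120 124
  129 129 128 126]
 [143 143 142 145 145 144 144 143 143 146 141 144 144 144 145 149 147 146
  139 129 118 108]
 [142 144 145 142 143 147 141 139 138 140 141 140 137 133 129 144 152 156
  154 146 117 100]
 [144 144 143 145 140 136 128 104 101  97  89  86  87  86  86 104 111 125
  123 121  96 103]
 [143 145 141 132 114  96  73  57  58  54  47  50  50  43  45  54  61  79
   94  95  92 113]
 [142 142 130  93  67  49  49  65  70  46  60  61  75  54  46  31  27  49
   67  86 105 138]
 [130 132 108  57  31  38  76  98  65  37  39  48  70  86  75  41  28  33
   57  86 110 139]
 [110 109  77  41  26  34  65  
[... 1665 characters left out ...]
43 144 144 134  97  70  62  71  97 141 147 146 145 145 144
  143 142]
 [143 141 142 143 143 141 134 108  68  61  65 101 141 144 145 145 144 144
  143 142]
 [143 142 143 144 145 144 133 109  67  61  70  87 126 141 143 142 145 142
  146 144]
 [146 141 143 142 144 145 137 110  75  69  75  93 130 142 144 140 141 142
  143 145]
 [145 145 145 143 143 149 144 133 111  99 112 128 140 142 144 145 143 142
  143 143]
 [144 146 145 145 144 145 147 143 138 134 134 140 144 143 145 145 139 140
  143 145]
 [142 141 143 142 142 140 144 145 144 141 141 145 144 142 147 145 144 145
  144 144]
 [144 142 145 144 141 143 142 140 141 141 143 141 143 144 145 146 144 145
  146 144]]
[0.52878211 0.05771158 0.085     ]
```

```bash
python3 - <<'E'
from h import *
print(rel([.5265,.0568,.190],rot([180,0,-163])))
E
```

```text
(array([0.24, 0.12, 7.98]), array([ 0.01,  0.02, -0.06]))
```

Call:
play_rows([
  [[0.2,0.1,1.5,0,0,0,0],[0.2,0.1,3.5,0,0,0,0],[0.2,0.1,5.5,0,0,0,0],[0.2,0.1,7,0,0,0,0],[0.2,0.1,7.8,0,0,0,0],[0.2,0.1,7.8,0,0,0,0],[0.2,0.1,7.8,0,0,0,0],[0.2,0.1,7.8,0,0,0,0],[0.2,0.1,7.8,0,0,0,0]],
])

```text
clock: 13.58
tool_pos: [0.5277, 0.0575, 0.1928]
orientation: [180.0, 0.1, -163.0]
force: [0.2, -0.3, -1.0]
opening: 0.0236
gripper_force: 30.0
```

```bash
python3 - <<'E'
from h import *
o=get_obs();print(o["tool_pos"],o["orientation"],o["force"])
S=snapshot("side");fs=[S["frame"].astype(float)]+[snapshot("side")["frame"].astype(float) for _ in range(3)]
f=np.mean(fs,0)
np.save("s6",f)
print("tip model",proj(S,o["tool_pos"]-[0,0,.0935]),"above spot",proj(S,[.5265,.0568,.085]))
print(f[218:242,262:290].max(2).astype(int))
cv2.imwrite("pics/p2.png",cv2.resize(f[200:250,250:310,::-1].astype(np.uint8),None,fx=10,fy=10,interpolation=cv2.INTER_CUBIC))
E
```

```text
[0.52767008 0.05751266 0.19279006] [ 1.79992471e+02  1.12058015e-01 -1.63007463e+02] [ 0.16126908 -0.30656104 -1.00981702]
tip model [275.90385618 229.62784667] above spot [275.99841061 236.7101198 ]
[[140 139 139 142 142 143 144 159 168 155 107  68  63  65  64  64  68  98
  137 131 131 131 131 131 132 132 132 131]
 [143 142 142 143 143 146 143 145 150 149 108  69  64  67  64  64  65  89
  126 130 131 131 131 130 131 131 132 132]
 [142 142 144 143 144 145 144 143 143 137 103  67  65  64  64  64  66  87
  122 130 131 131 132 130 131 132 132 132]
 [142 140 140 141 141 144 144 144 144 136 108  75  64  65  65  65  73  98
  126 129 130 131 129 130 131 132 132 130]
 [139 139 140 142 143 143 144 144 142 140 129 105  77  66  64  72  95 123
  131 129 131 131 131 130 130 131 132 131]
 [141 142 140 141 143 145 144 144 144 143 138 124  91  66  67  71 102 132
  131 131 129 131 131 130 129 131 131 131]
 [140 142 142 142 142 144 143 143 141 140 137 127  92  68  65  71 100 132
  131 132 130 130 130 130 131 131 131 130]
 [140 140 140 142 142 143 143 143 142 141 139 129  97  69  65  71  98 132
  132 1
[... 1208 characters left out ...]
112 117 125 130 130 134 107  58  36  38  71  99  62  38  40  43  52  49
   37  24  15  21  47  77 109 142 145 145]
 [105 104 108 111 112 109  79  40  26  34  62  91  75  39  32  36  51  57
   37  17  18  20  41  71 110 140 144 144]
 [103 103 103 104 106 102  73  36  31  26  39  57  55  53  55  49  47  34
   26  17  16  20  40  76 113 140 144 145]
 [104 103 104 102 108 106  76  37  28  25  28  30  29  34  35  31  29  21
   21  20  18  29  48  81 115 141 144 146]
 [104 102 103 102 100 102  96  58  29  24  21  21  21  15  19  21  17  19
   19  25  32  50  66  84 118 142 145 147]
 [104 104 103 102 100  96  94  93  58  38  30  27  25  24  25  24  23  22
   33  44  53  68  72  92 127 145 147 147]]
```

View pics/p2.png

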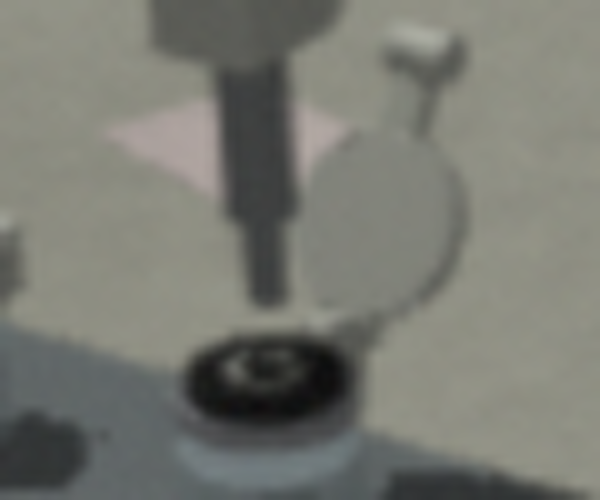

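The side crop shows the tip axis at u≈276.3 and the ring centre at u≈276.1, so they line up in this view. I'll check the other axis with the wrist camera.

```bash
python3 - <<'E'
from h import *
o=get_obs();tp=o["tool_pos"];Rt=rot(o["orientation"])
W=snapshot("wrist");f=np.mean([W["frame"].astype(float)]+[snapshot("wrist")["frame"].astype(float) for _ in range(3)],0)
# handle edges along rows; model handle edges
for row in(262,270,278,300,320):print(row,f[row,285:350].max(1).astype(int).tolist())
g=f[205:262,290:350].max(2);cs=cv2.findContours((g<75).astype(np.uint8),cv2.RETR_EXTERNAL,cv2.CHAIN_APPROX_NONE)[0]
for c in cs:
    if len(c)>15:print(cv2.boundingRect(c),cv2.minEnclosingCircle(c)[0]+np.array([290,205]))
for n,p in(("tip",tp+Rt[:,2]*.0935),("tcp",tp),("handletop",tp-Rt[:,2]*.0518)):print(n,projf(W,p))
print("tip fwd",projf(W,tp+Rt[:,2]*.0935+Rt[:,0]*.015))
cv2.imwrite("pics/p3.png",cv2.resize(f[200:350,250:390,::-1].astype(np.uint8),(560,600),interpolation=cv2.INTER_CUBIC))
E
```

```text
262 [92, 91, 91, 91, 91, 91, 92, 93, 100, 112, 120, 124, 124, 125, 125, 126, 125, 126, 125, 125, 125, 126, 125, 125, 125, 125, 126, 126, 126, 125, 126, 126, 126, 126, 126, 125, 126, 125, 126, 125, 125, 126, 125, 126, 125, 126, 126, 126, 126, 125, 125, 123, 125, 131, 151, 170, 177, 177, 177, 177, 177, 179, 178, 180, 180]
270 [90, 90, 90, 91, 90, 91, 95, 105, 117, 122, 124, 124, 125, 125, 125, 126, 125, 125, 126, 126, 125, 126, 125, 126, 125, 125, 125, 126, 126, 126, 125, 126, 126, 125, 126, 125, 126, 126, 125, 125, 126, 126, 126, 125, 125, 126, 125, 126, 125, 125, 126, 124, 124, 124, 124, 138, 167, 176, 177, 177, 177, 177, 177, 177, 177]
278 [217, 219, 220, 221, 217, 193, 154, 129, 124, 124, 125, 125, 125, 126, 125, 126, 126, 126, 125, 125, 126, 125, 125, 126, 125, 125, 125, 125, 126, 125, 126, 126, 126, 126, 126, 126, 126, 125, 126, 125, 125, 125, 126, 125, 125, 125, 126, 125, 125, 125, 125, 126, 125, 124, 124, 124, 139, 186, 224, 234, 236, 236, 235, 235, 236]
300 [26, 57, 100, 118, 123, 124, 124, 125, 125, 117, 94, 49, 19, 17, 18, 18, 18, 18, 19, 17, 18, 17, 18, 17, 17, 17, 18, 19, 18, 17, 18, 19, 18, 18, 18, 18, 18, 18, 17, 17, 18, 18, 18, 16, 19, 19, 18, 19, 18, 18, 18, 38, 79, 109, 123, 125, 125, 124, 124, 122, 112, 80, 42, 25, 23]
320 [122, 124, 124, 125, 125, 125, 121, 105, 68, 32, 20, 17, 18, 16, 18, 16, 17, 18, 18, 17, 19, 18, 16, 18, 17, 17, 18, 18, 18, 17, 17, 18, 17, 18, 17, 19, 19, 18, 18, 17, 18, 18, 19, 19, 18, 17, 18, 18, 17, 17, 17, 18, 18, 25, 53, 92, 118, 125, 125, 125, 125, 124, 122, 116, 94]
(20, 30, 13, 11) [316.  240.5]
(6, 14, 41, 32) [315.82694244 239.43767929]
tip [317.09433996 244.08687211]
tcp [317.68016022 302.71309581]
handletop [318.30867277 367.34424543]
tip fwd [317.13261186 223.64080923]
```

View pics/p3.png

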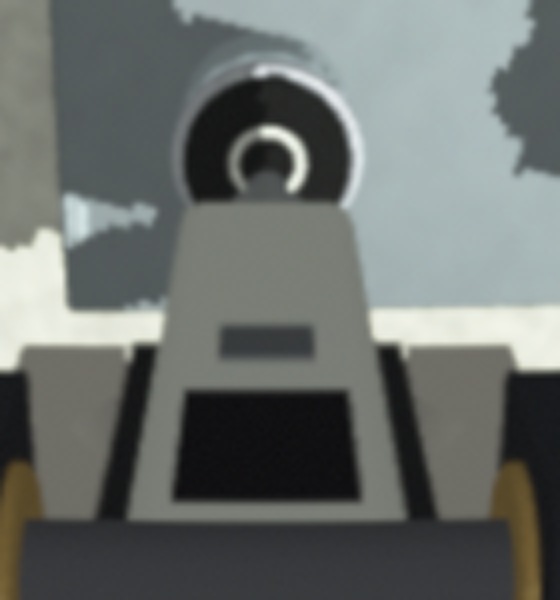

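```bash
python3 - <<'E'
from h import *
o=get_obs();tp=o["tool_pos"];Rt=rot(o["orientation"])
W=snapshot("wrist");f=np.mean([W["frame"].astype(float)]+[snapshot("wrist")["frame"].astype(float) for _ in range(3)],0)
print(f[228:252,304:332].max(2).astype(int))
for dx in(-.004,-.002,0,.002,.004):print(dx,projf(W,tp*[1,1,0]+[0,0,.085]-Rt[:,0]*dx))
for p in(projf(W,[*tp[:2],.085]),(317,241.2)):print(plane(rayf(W,p),.085))
E
```

```text
[[ 23  22  23  22  23  24  24  22  21  23  24  25  31  37  40  40  40  41
   42  42  41  41  39  42  42  41  41  40]
 [ 23  24  23  22  23  23  22  22  22  23  23  27  34  38  40  39  39  41
   41  40  40  41  40  41  42  41  40  40]
 [ 23  23  23  22  22  24  22  22  23  23  26  35  44  46  45  42  41  40
   39  40  40  41  40  41  41  41  41  40]
 [ 24  22  23  22  23  23  22  23  30  40  57  86 109 115 107  88  68  52
   44  41  41  41  41  41  41  41  42  41]
 [ 22  23  23  23  22  22  27  45  65  84 112 163 202 212 202 178 152 119
   81  53  42  41  41  42  41  40  40  41]
 [ 22  24  23  24  24  30  52  86 113 125 144 196 230 237 235 231 226 207
  158 105  63  43  41  41  42  40  40  41]
 [ 22  22  21  22  30  54  88 118 131 124 124 155 185 195 198 208 226 233
  223 180 117  62  42  42  42  42  41  39]
 [ 22  22  24  29  52  89 117 125 114  92  77  81  92 100 110 130 173 218
  235 228 177  98  48  42  41  42  41  40]
 [ 22  23  25  43  80 118 127 107  77  51  37  31  32  39  49  63  99 157
  218 236 216 140  68  42  41  40  41  40]
 [ 24  24  32  63 105 130 115  77  43  28  23  
[... 1244 characters left out ...]
6  24  25  31  45  70  88  89  84  84  83  83  84  86  86  86  85  96
  117 113  86  55  43  42  41  41  42  42]
 [ 40  40  40  47  62  79  87  88  88  88  87  89  89  90  91  90  89  89
   89  86  77  64  54  53  52  51  52  52]
 [ 78  77  78  82  91  99 101 101 102 102 102 102 103 103 103 103 102 103
  102 102  99  92  86  83  82  83  83  83]
 [115 114 115 116 118 120 120 120 120 120 120 120 121 121 121 121 120 120
  120 121 119 118 117 116 117 116 117 116]]
-0.004 [317.07650709 233.57543749]
-0.002 [317.0718159  236.16273251]
0 [317.0671152 238.7396566]
0.002 [317.06240568 241.30602573]
0.004 [317.05768801 243.86166137]
[0.52699595 0.05735804 0.085     ]
[0.52884326 0.05787365 0.085     ]
```

```bash
python3 - <<'E'
from h import *
S=snapshot("side");f=np.load("s6.npy").max(2);o=get_obs();tp=o["tool_pos"]
pts=[]
for r in list(range(207,221))+list(range(224,230)):
    row=f[r];c=int(np.argmin(row[270:282]))+270
    t=100
    l=276
    while row[l]<t:l-=1
    l=l+(row[l]-t)/(row[l]-row[l+1])
    q=276
    while row[q]<t:q+=1
    q=q-(row[q]-t)/(row[q]-row[q-1]);pts.append((r,(l+q)/2,q-l))
pts=np.array(pts);print(pts.round(2).tolist());k=np.polyfit(pts[:,0],pts[:,1],1);print("slope",k[0])
a=proj(S,[*tp[:2],.145]);b=proj(S,[*tp[:2],.1]);print("vertical slope",(b-a)[0]/(b-a)[1],a,b)
e=proj(S,[tp[0]+.00956,tp[1]+.00292,.1])-b;print("px per 10mm rack x",e)
E
```

```text
[[207.0, 274.58, 7.37], [208.0, 274.71, 7.37], [209.0, 274.82, 7.19], [210.0, 274.9, 6.74], [211.0, 274.97, 6.7], [212.0, 275.01, 6.61], [213.0, 275.06, 6.66], [214.0, 275.11, 6.66], [215.0, 275.2, 6.71], [216.0, 275.28, 6.72], [217.0, 275.38, 6.77], [218.0, 275.62, 6.85], [219.0, 275.75, 7.09], [220.0, 275.73, 7.27], [224.0, 275.89, 4.21], [225.0, 275.99, 4.13], [226.0, 276.1, 3.94], [227.0, 276.15, 3.81], [228.0, 276.27, 3.72], [229.0, 276.35, 3.66]]
slope 0.07777821140953942
vertical slope 0.05736625691186943 [274.38797111 207.41596234] [275.65099278 229.43276696]
px per 10mm rack x [ 3.2694407  -1.95099536]
```

Call:
play_rows([
  [[0.13,0,0.2,0,0,0,0],[0.13,0,0.5,0,0,0,0],[0.13,0,0.7,0,0,0,0],[0.13,0,0.7,0,0,0,0],[0.13,0,0.7,0,0,0,0],[0.13,0,0.7,0,0,0,0],[0.13,0,0.7,0,0,0,0]],
])

```text
clock: 14.82
tool_pos: [0.5258, 0.057, 0.1847]
orientation: [180.0, 0.0, -163.0]
force: [-0.4, 0.0, 0.1]
opening: 0.0242
gripper_force: 30.0
```

Both views show the probe tilted about 1.7° in the grip, tip towards +x. I'll correct that, keep the tip on the spot, then feel for contact.

Call:
play_rows([
  [[-0.1,0,0,0,0.6,0,0],[-0.26,0,0.1,0,1.6,0,0],[-0.26,0,0.3,0,1.6,0,0],[-0.26,0,0.3,0,1.6,0,0],[-0.26,0,0.3,0,1.6,0,0],[-0.26,0,0.3,0,1.6,0,0]],
])

```text
clock: 15.32
tool_pos: [0.5282, 0.0576, 0.1814]
orientation: [-180.0, -1.6, -163.0]
force: [-0.3, -0.5, 0.0]
opening: 0.0239
gripper_force: 30.0
```

```bash
cat > look.py <<'E'
from h import *
o=get_obs();F=[];f=[];w=[]
for i in range(4):
    S=snapshot("side");f.append(S["frame"].astype(float));F.append(get_obs()["force"])
    W=snapshot("wrist");w.append(W["frame"].astype(float));F.append(get_obs()["force"])
f=np.mean(f,0).max(2);w=np.mean(w,0).max(2);o=get_obs()
print(o["clock"],o["tool_pos"],o["orientation"],"F",np.mean(F,0).round(2),np.std(F,0).round(2))
print(f[216:242,268:286].astype(int));print(w[229:250,305:330].astype(int))
E
python3 look.py
```

```text
15.7167 [0.52822257 0.05769979 0.1817027 ] [ 179.99609133   -1.58837811 -163.00928968] F [-0.1   0.23 -1.29] [0.39 0.53 0.49]
[[171 174 171 146  77  63  64  66  63  65  85 132 163 147 132 131 131 131]
 [163 170 173 148  78  63  65  66  63  66  85 129 152 133 131 132 131 130]
 [146 157 167 149  78  65  66  65  64  64  82 121 139 131 131 130 131 131]
 [144 143 149 141  75  63  65  65  64  64  80 111 129 129 129 131 130 131]
 [143 143 141 130  76  63  66  65  64  64  70 101 129 131 130 131 130 130]
 [143 143 142 129  82  65  65  63  64  64  69  96 127 131 131 130 131 131]
 [144 143 142 127  84  65  66  66  65  65  69  96 126 130 130 130 131 132]
 [146 145 143 127  84  68  63  64  64  64  70  96 126 131 130 130 130 131]
 [145 142 140 128  92  66  65  64  64  64  66  92 126 132 129 130 130 130]
 [144 142 139 130  94  67  64  64  64  63  66  91 125 129 130 130 130 131]
 [143 143 142 130  97  68  66  65  64  64  67  93 129 130 130 131 130 131]
 [145 145 143 135 109  81  66  65  65  67  81 109 131 130 130 128 128 129]
 [144 147 146 144 139 121  82  65  64  76 108 135 138 132 123 115 121 114]
[... 2482 characters left out ...]
47  60  68  72  72  69  59  44  41  82
  156 216 212 144  70  42  40]
 [ 27  50  94 130 123  79  47  52  65  74  80  82  83  81  75  65  46  73
  155 223 228 171  87  44  41]
 [ 30  58 102 130 109  65  50  65  77  80  83  84  84  84  82  75  58  64
  139 223 238 205 110  45  41]
 [ 32  63 107 128  98  59  58  73  80  82  83  83  85  85  84  81  69  61
  121 215 241 223 125  48  40]
 [ 32  65 108 128  99  71  72  78  81  82  83  84  85  85  85  83  78  69
  105 190 233 221 127  48  40]
 [ 34  63 103 124 102  83  81  82  83  83  83  84  86  86  85  83  83  79
   96 160 213 204 118  49  43]
 [ 43  60  93 113  98  89  88  88  87  87  88  88  90  90  90  88  88  87
  100 143 182 170 103  56  53]]
```

Both views put the tip within about 0.5 mm of the ring centre, a few mm above it. Before contact Fz is about −1.2 N, which is the probe's weight.

Call:
play_rows([
  [[0,0,0.1,0,0,0,0],[0,0,0.2,0,0,0,0],[0,0,0.3,0,0,0,0],[0,0,0.4,0,0,0,0],[0,0,0.5,0,0,0,0],[0,0,0.5,0,0,0,0],[0,0,0.5,0,0,0,0],[0,0,0.5,0,0,0,0]],
])

```text
clock: 16.38
tool_pos: [0.5282, 0.0577, 0.1767]
orientation: [180.0, -1.6, -163.0]
force: [0.5, 0.5, 0.5]
opening: 0.0235
gripper_force: 30.0
```

```bash
python3 - <<'E'
from h import *
F=[]
for i in range(20):
    S=snapshot("side");F.append(get_obs()["force"])
o=get_obs();print(o["clock"],o["tool_pos"],np.mean(F,0).round(2),(np.std(F,0)/4).round(2))
f=S["frame"].max(2);print(f[222:242,268:286])
E
```

```text
17.3833 [0.52817553 0.05766475 0.17664556] [0.28 0.2  1.26] [0.13 0.11 0.1 ]
[[144 146 145 129  83  66  66  66  67  65  71  98 125 131 132 130 126 133]
 [144 145 144 128  87  67  66  67  64  65  69  96 128 129 132 130 134 132]
 [143 142 141 127  91  68  62  65  62  63  63  88 125 133 129 131 132 132]
 [141 144 141 128  93  67  65  68  66  66  65  93 126 131 132 131 127 130]
 [142 143 141 131  97  69  64  63  68  62  66  93 127 134 128 133 133 134]
 [146 146 143 133  97  70  65  68  67  65  67  94 128 124 115 126 130 128]
 [145 145 146 136  98  67  62  64  67  65  67  99 133 123 102 114 121 115]
 [146 147 148 139 113  76  65  65  65  63  76 105 137 126  99  99 102 103]
 [146 145 145 143 135 105  74  62  64  70 100 132 144 130  98  94  97  95]
 [145 147 145 147 142 127  95  67  65  79 114 142 134 114  94  91  96  96]
 [146 144 147 146 143 126  95  68  65  73 105 125 105  94  93  85  89  91]
 [146 145 142 141 128 100  76  67  63  61  71  79  73  83  86  90  90  91]
 [144 135 118 100  77  54  54  65  65  58  50  37  41  44  54  66  88  88]
 [132 100  67  48  38  44  54  67  63  63  58  31  32  25  23  44  68  85]
 [106  59  39  31  48  57  52  63  63  59  52  44  37  24  16  25  47  76]
 [ 78  41  32  30  35  48  47  40  45  42  54  57  39  19  22  23  40  75]
 [ 74  27  30  21  17  37  44  50  59  48  45  36  21  28  23  25  43  80]
 [ 77  36  22  13  12  26  31  36  37  32  33  19  25  22  19  30  49  83]
 [ 96  54  25  16  20  15  17  30  25  15  15  22  24  23  33  51  68  84]
 [ 84  65  50  38  32  30  28  27  24  33  28  32  38  44  50  70  72  95]]
```

Contact is made: net push about 2.5 N, so about 3.8–4.3 mm of compression. One more millimetre brings it to half way.

Call:
play_rows([
  [[0,0,0.05,0,0,0,0],[0,0,0.1,0,0,0,0],[0,0,0.1,0,0,0,0],[0,0,0.1,0,0,0,0],[0,0,0.1,0,0,0,0],[0,0,0.1,0,0,0,0]],
])

```text
clock: 17.88
tool_pos: [0.5282, 0.0577, 0.1757]
orientation: [180.0, -1.6, -163.0]
force: [0.8, -0.0, 0.7]
opening: 0.024
gripper_force: 30.0
```

```bash
python3 - <<'E'
from h import *
F=[]
for i in range(25):
    S=snapshot("side" if i%2 else "wrist");F.append(get_obs()["force"])
    if i%2: s=S
    else: w=S
o=get_obs();print(o["clock"],o["tool_pos"],np.mean(F,0).round(2),(np.std(F,0)/5).round(2))
a=cv2.resize(s["frame"][195:255,240:310,::-1],(400,343),interpolation=cv2.INTER_CUBIC)
b=cv2.resize(w["frame"][220:290,280:350,::-1],(400,400),interpolation=cv2.INTER_CUBIC)
c=np.zeros((400,800,3),np.uint8);c[:343,:400]=a;c[:,400:]=b;cv2.imwrite("pics/p4.png",c)
print(w["frame"][238:256,304:330].max(2))
E
```

```text
19.1333 [0.52811847 0.05763568 0.17562008] [0.91 0.43 1.35] [0.09 0.12 0.12]
[[ 23  23  19  21  24  21  22  23  23  26  29  33  34  35  31  26  25  25
   26  21  22  24  23  24  28  39]
 [ 25  25  25  22  22  24  25  26  33  47  56  65  69  70  64  49  40  32
   27  23  23  25  25  26  29  38]
 [ 21  24  25  23  24  20  31  51  71  90 101 110 116 116 110  96  87  72
   48  32  25  22  25  28  33  38]
 [ 23  23  23  24  25  31  57  93 119 130 133 133 134 134 134 135 135 117
   90  60  34  23  24  31  40  42]
 [ 24  22  22  26  36  64  96 127 136 128 115 103  96  95 103 121 137 137
  129 101  67  38  27  31  39  41]
 [ 23  24  22  33  64 103 130 136 119  96  75  61  54  55  62  80  98 119
  133 129 106  68  38  34  40  43]
 [ 22  24  28  56  96 130 135 115  86  64  58  56  58  61  57  53  57  83
  110 130 127  98  58  39  39  41]
 [ 23  25  39  79 122 136 117  82  62  63  69  73  76  76  74  65  54  54
   75 109 129 117  78  47  41  39]
 [ 23  26  50  96 131 127  89  61  65  74  79  83  83  83  82  79  68  55
   57  89 123 126  95  56  40  41]
 [ 23  33  65 107 131 109  74  67  75  82 
[... 239 characters left out ...]
86  83  85
   84  86 103 124 118  74  44  43]
 [ 71  77  96 114 110  99  96  96  96  97  97  97  99  98  98  99  97  96
   96  97 105 120 118  91  76  76]
 [114 115 118 123 122 119 119 118 118 118 119 119 119 119 119 119 118 119
  120 118 121 125 124 118 115 115]
 [126 124 125 125 126 125 125 124 125 126 126 125 125 126 125 125 124 125
  125 125 125 126 125 126 125 125]
 [126 125 126 128 126 125 126 127 126 125 126 125 125 127 125 126 126 126
  125 125 125 125 126 126 125 125]
 [126 125 126 125 125 125 126 126 127 126 125 125 125 127 126 125 125 126
  126 125 125 125 126 126 126 125]
 [125 125 126 124 126 126 125 126 126 126 126 126 125 126 125 126 125 126
  126 125 125 127 125 126 127 125]]
```

Estimates put the compression at about 4.2 mm. I'll add 0.6 mm and re-measure the force.

Call:
play_rows([
  [[0,0,0.03,0,0,0,0],[0,0,0.06,0,0,0,0],[0,0,0.06,0,0,0,0],[0,0,0.06,0,0,0,0],[0,0,0.06,0,0,0,0],[0,0,0.06,0,0,0,0],[0,0,0.06,0,0,0,0],[0,0,0.06,0,0,0,0]],
])

```text
clock: 19.8
tool_pos: [0.5281, 0.0577, 0.175]
orientation: [180.0, -1.6, -163.0]
force: [1.7, 0.3, 1.1]
opening: 0.0239
gripper_force: 30.0
```

```bash
python3 - <<'E'
from h import *
F=[];w=[]
for i in range(40):
    w.append(snapshot("wrist")["frame"].astype(float));F.append(get_obs()["force"])
o=get_obs();print(o["clock"],o["tool_pos"],np.mean(F,0).round(2),(np.std(F,0)/6).round(2),o["gripper_force"],o["orientation"])
print(np.mean(w,0)[238:251,304:330].max(2).astype(int))
E
```

```text
21.8 [0.52808974 0.05764141 0.17501061] [1.17 0.44 1.75] [0.07 0.09 0.08] 29.999379515647888 [ 179.99948312   -1.59756552 -163.01194164]
[[ 23  22  23  23  22  22  22  22  22  23  24  27  28  28  25  24  22  22
   22  22  22  23  23  24  29  37]
 [ 22  22  23  23  22  22  22  23  26  33  42  50  53  52  46  41  33  26
   24  23  22  23  23  24  30  37]
 [ 23  23  23  22  22  22  25  32  51  73  88  96  99  98  93  86  71  51
   33  25  23  23  23  26  32  39]
 [ 23  22  23  22  23  30  49  72  97 121 133 133 132 132 133 130 119  95
   70  48  31  23  24  30  38  41]
 [ 22  22  23  23  32  57  93 121 130 134 128 116 108 111 119 124 130 128
  115  90  59  33  24  31  39  41]
 [ 22  22  23  30  56  95 127 135 121 102  87  74  66  70  76  83 100 118
  129 123  95  55  31  32  40  41]
 [ 22  22  26  47  86 125 136 120  90  65  56  55  57  57  52  50  60  85
  115 131 119  85  49  36  39  40]
 [ 23  24  35  69 110 134 120  90  66  61  66  70  72  73  68  62  53  56
   88 123 132 111  72  40  33  35]
 [ 23  26  47  89 124 125  94  67  65  73  78  80  82  82  81  78  68  55
   66 106 131 125  90  47  27  30]
 [ 23  31  60 102 128 108  76  68  75  80  82  83  84  85  85  83  79  69
   64  87 121 132 106  57  28  33]
 [ 24  36  71 110 123  94  75  78  81  82  82  83  84  85  85  84  83  79
   74  82 112 132 116  67  34  37]
 [ 32  45  80 112 115  91  82  83  84  84  84  84  85  86  87  86  85  84
   83  85 103 123 117  74  42  44]
 [ 71  76  94 112 110  99  96  97  96  96  96  96  97  98  98  98  97  97
   96  97 104 120 119  91  75  75]]
```

The net push is 3.0 N, which is about 5 mm, and the tip is centred in the ring and steady.

```bash
python3 -c "from plant import *;print(close_job())"
```

```text
the job is handed in; nothing more can be done
None
```

I handed the job in with the wide cap open at about 2.05 rad and the thermometer held upright and centred in the ring, pressing at about 3 N (tip about 5 mm in). The clock was at 22 s, and nothing was seen knocked over, though no full view was taken at the end. I viewed 12 pictures, two over the limit of 10.

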